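# Close up the row of weighing bottles on the oven tray

## Task

Get the oven tray ready to carry: put the weighing bottle that was left on the bench onto the tray with the other three, and bring all four back against the tray's back fence in one straight row. Slide the end stop up to them so that it holds the row tight, every bottle touching the next, between it and the fixed cheek. Do not tip a bottle over, and leave the beaker, crucible and petri dish where they are.

Things in the scene. Friction and masses are not known exactly. Their poses are not given: they have to be found in the camera images.
- tray: Stainless oven tray fixed on the bench, 104 x 320 mm, open at the front and above. Origin on the bench under its centre; x to its back (away from the robot), y to its left, z up. Base 5 mm thick: bottles on it stand at z = 5 mm. The tight row of four is 152 mm long. A wire carrying bail sticks out 26 mm at each end, below z = 14 mm. The end stop's guide rod runs behind the fence, up to z = 44 mm.
- back_fence (a point): Middle of the front face of the tray's back fence, at tray x = +36 mm (height z = 20 mm). The fence is 3 mm thick, runs the whole length of the tray along its y, and its top is at z = 27 mm. A bottle that touches it has its axis at tray x = +17 mm.
- fixed_cheek (a point): Middle of the inner face of the upright cheek at the tray's right end (tray y = -146 mm, z = 20 mm); the cheek looks to tray +y, is 4 mm thick, spans tray x from -12 to +38 mm, top at z = 35 mm. The row begins here: a bottle touching it has its axis at tray y = -127 mm.
- end_stop (a joint): Slide of the end stop along the tray, in m: 0 is left-most, with its face 276 mm from the fixed cheek (face at tray y = +130 mm minus the value); it grows as the stop moves right (tray -y) towards the cheek, to 0.160 at most. Friction about 2 N, stays where it is left, no spring. A tight row of four stops it at about 0.124.
- stop_face (a point): Middle of the end stop's face that meets the bottles (looks to tray -y), at tray x = +12 mm, z = 26 mm. The plate is 5 mm thick (towards +y), spans tray x -11 to +35 mm, z 7 to 45 mm; its left face is free to push. On top a black thumb grip: 14 mm thick in tray y (2 to 16 mm to the +y side of the face), 22 mm in x, z 45 to 59 mm.
- wb_1: One of four alike glass weighing bottles with ground lids: upright cylinder 38 mm in diameter, wall 42 mm high, with lid knob 58 mm (touch only the wall; the lid is fixed), about 60 g. Origin: centre of its underside, z up. Starts on the tray, clear of the fence; of the three on the tray the one nearest the fixed cheek.
- wb_2: One of four alike glass weighing bottles with ground lids: upright cylinder 38 mm in diameter, wall 42 mm high, with lid knob 58 mm (touch only the wall; the lid is fixed), about 60 g. Origin: centre of its underside, z up. Starts on the tray, clear of the fence, between wb_1 and wb_3.
- wb_3: One of four alike glass weighing bottles with ground lids: upright cylinder 38 mm in diameter, wall 42 mm high, with lid knob 58 mm (touch only the wall; the lid is fixed), about 60 g. Origin: centre of its underside, z up. Starts on the tray, clear of the fence, nearest the end stop; between it and the stop there is room for one more bottle.
- wb_4: One of four alike glass weighing bottles with ground lids: upright cylinder 38 mm in diameter, wall 42 mm high, with lid knob 58 mm (touch only the wall; the lid is fixed), about 60 g. Origin: centre of its underside, z up. Starts on the bench in front of the tray.
- beaker: bystander: 100 ml glass beaker, 56 mm wide, 71 mm tall, behind the tray. Origin at the centre of its underside.
- crucible: bystander: white porcelain crucible, 44 mm wide, 37 mm tall, behind the tray. Origin at the centre of its underside.
- petri_dish: bystander: glass petri dish, 89 mm wide, 18 mm tall, to the left of the tray. Origin at the centre of its underside.

How it is judged:
By the outcome, as a careful person would: the job done as asked, in the order asked, and still so for the second after the job is handed in, with the robot touching nothing.
It also fails if it takes over 61 s, if anything falls off the work surface, if the arm or the gripper's body presses on something with over 40 N, if the wrist force passes 120 N, or if a joint passes its speed limit or range.

## Robot

A 6-joint arm with a two-finger parallel gripper is mounted at the origin on a cart in front of the work surface, level with it; the furniture and walls round the work are solid. World frame = base frame: x ahead of the robot, y to its left, z up, the work surface at z = 0. Lengths are in m, angles in rad, forces in N, time in s.
With the tool pointing down it reaches from about 0.3 to 0.85 m from the base axis. Payload 4.2 kg.
Tool frame: the origin (TCP) lies at the very end of the fingers, on their centre line; the grasp point (between the pads) lies 19 mm behind it; z points along the fingers, y is the line along which they close (so a half turn about z gives the same grasp; the last joint's range is limited). The gripper opens to 91 mm and grips with 3 to 60 N. Pads are 32 mm wide; open, the fingers measure 118 mm over their backs; the gripper's body (76 mm by 178 mm) begins 60 mm behind the grasp point.
Start: joints at [-1.124, 0.32, 1.565, -0, 1.257, -0.02], TCP at [0.259, -0.513, 0.214] pointing down, gripper open.
Joint ranges: [-3.11, 3.11], [-0.84, 2.01], [0.21, 2.61], [-1.34, 4.49], [0.05, 2.63], [-2.56, 2.56]. Speed limits (rad/s): [2.57, 2.57, 3.14, 3.14, 3.14, 3.14].

## Interface

Orientations are given as a 3x3 rotation matrix whose columns are the frame's x, y, z axes.
In Python, from rig import robot gives the robot as it stands.
- The arm moves only by the shell command python3 shift.py 'ROWS' [FORCE]. ROWS is one flat JSON list of numbers that holds 1 to 5 rows one after another, with no inner brackets; each row has 5 numbers: the opening from 0.0 (shut) to 1.0 (fully open), then dx, dy, dz in shares of the most that a row can go, 1 being 50 mm, then a turn about the tool's z in rad; each row shifts and turns the commanded pose from where the row before left it, along the tool's axes as they then stand; what a row does not reach is not made up. A row lasts 1/10 s, in which the tool goes at most 0.05 m and 0.15 rad, less where a joint would pass 70% of its speed; a pose out of reach is approached as far as the arm can. The fingers move at their own pace and stop on an object; FORCE is the grip in N (left out, the last holds). Time passes only in rows, so rows that do not move let the fingers close. It prints the time, the measured TCP pose, the force, the opening and the grip force at its end. Input that does not fit is refused with a message, and nothing moves.
- robot.state(): the state, without advancing time (a new reading comes with each control period).
- robot.read_camera(name): name is "side" or "top" or "wrist"; returns the picture (480x640x3 uint8, blue, green, red); there is no depth.
- robot.camera_params(name): a dict with "camera_matrix" (3x3 intrinsics, pixels), "R" (3x3) and "t" (3): a world point X has camera coordinates R X + t; the wrist camera has in their place "hand_eye" (4x4, takes a point from camera to tool coordinates, whose origin is the TCP and whose axes are the flange's). Camera axes: x right, y down, z forward; pixel columns grow to the right and rows downward; lengths in m; the calibration is good to about 2 mm. A picture is of the moment at which its call begins: read the wrist's pose just before it. camera_params takes no time and is no camera call.
- robot.finish_job(): hands the job in; it is judged then, once.
The state is a dict: "clock": time; "joints": joint angles; "dq": joint speeds; "effort": joint torques, N m; "position": TCP position; "tcp_rot": TCP orientation; "wrist_force": force on the tool from outside, world axes, zero at the start; "ft_torque": the same for the moment, N m; "finger_gap": opening from 0.0 (shut) to 1.0 (fully open); "finger_force": force on a finger pad.
Only numpy, scipy, OpenCV 4.12 (cv2) and the standard library are available. Lean on these libraries where they do the work, as an engineer would, in place of code of your own. Each camera call takes 0.05 s, during which the arm holds its last target. There are 200 camera calls.

## Working session

There is one attempt and no reset: what is moved stays moved. The work goes in short steps, Python scripts to look and compute and a shell command to move; the robot and the scene stay as the last step left them, time stands still between calls to the robot, and variables do not carry over. Pictures are saved under pics/ and viewed, at most 10 in all, crops included, and the job is handed in when it is done.

```bash
ls; mkdir -p pics; python3 - <<'E'
from rig import robot
import cv2,numpy as np
s=robot.state();print(s['clock'],s['position'],np.round(s['tcp_rot'],3))
for n in('top','side'):
    cv2.imwrite(f'pics/{n}0.png',robot.read_camera(n));p=robot.camera_params(n);print(n,{k:np.round(v,4).tolist() for k,v in p.items()})
print(robot.camera_params('wrist'))
E
```

```text
pics
rig.py
shift.py
0.0 [ 0.25853593 -0.51304615  0.2131041 ] [[ 0.893  0.45  -0.001]
 [ 0.45  -0.893  0.002]
 [ 0.    -0.002 -1.   ]]
top {'camera_matrix': [[548.9235, 0.0, 318.8976], [0.0, 548.9235, 246.3396], [0.0, 0.0, 1.0]], 'R': [[0.0342, -0.9994, -0.0054], [-0.9793, -0.0324, -0.1997], [0.1994, 0.0122, -0.9798]], 't': [0.2696, 0.6055, 0.9058]}
side {'camera_matrix': [[459.4783, 0.0, 319.4517], [0.0, 459.4783, 242.3985], [0.0, 0.0, 1.0]], 'R': [[0.9531, -0.3022, -0.0192], [-0.1766, -0.5033, -0.8458], [0.2459, 0.8095, -0.5331]], 't': [-0.4855, 0.2906, 0.4882]}
{'camera_matrix': array([[336.21176458,   0.        , 315.48651813],
       [  0.        , 336.21176458, 235.64413117],
       [  0.        ,   0.        ,   1.        ]]), 'hand_eye': array([[ 1.12006371e-05, -9.63791215e-01, -2.66658010e-01,
         7.57121715e-02],
       [ 9.99999466e-01,  2.86277206e-04, -9.92697819e-04,
         5.81181286e-04],
       [ 1.03309155e-03, -2.66657857e-01,  9.63790703e-01,
        -1.69888557e-01],
       [ 0.00000000e+00,  0.00000000e+00,  0.00000000e+00,
         1.00000000e+00]])}
```

View pics/top0.png

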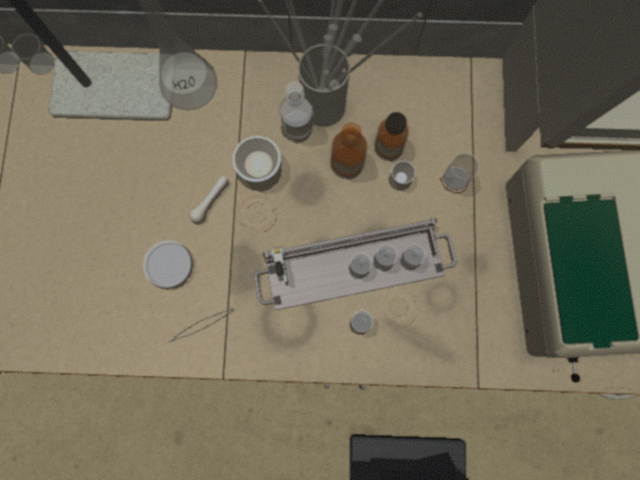

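View pics/side0.png

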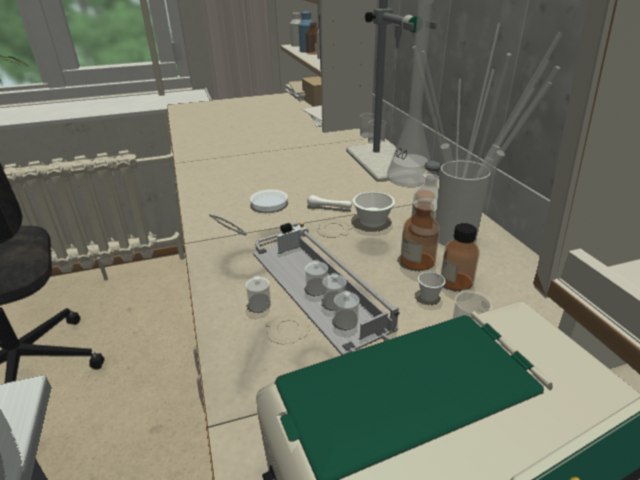

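The top view shows the tray with its right end up at about (438,245), the stop near (280,268), three bottles near (360,266), (386,258) and (413,257), and wb_4 at (361,322). Next I'll enlarge it to measure.

```bash
python3 - <<'E'
import cv2
a=cv2.imread('pics/top0.png')[205:355,258:458]
cv2.imwrite('pics/top0c.png',cv2.convertScaleAbs(cv2.resize(a,None,fx=4,fy=4,interpolation=cv2.INTER_CUBIC),alpha=1.3))
E
```

```text
(no output)
```

View pics/top0c.png

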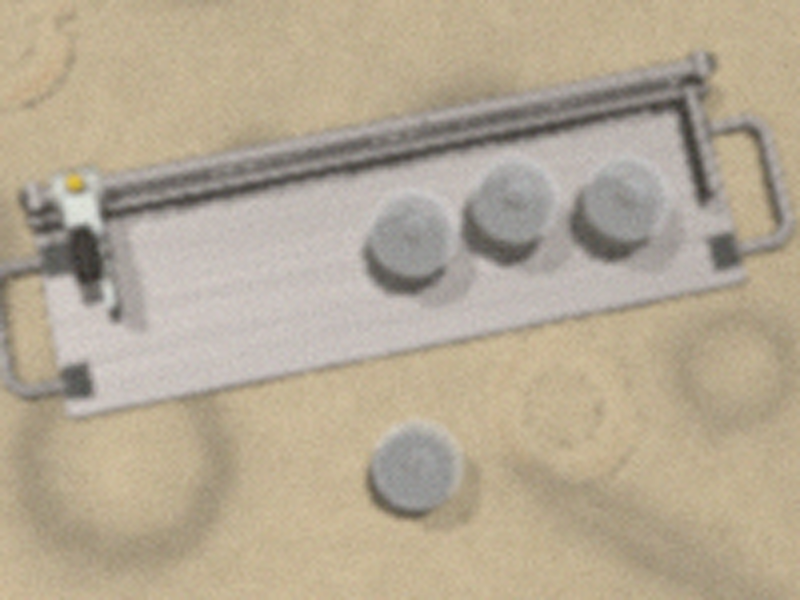

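```bash
cat > h.py <<'E'
import numpy as np,cv2
from rig import robot
def px2w(uv,z,n='top'):
    p=robot.camera_params(n);K,R,t=p['camera_matrix'],p['R'],np.ravel(p['t'])
    d=R.T@np.linalg.inv(K)@np.array([*uv,1.]);c=-R.T@t
    return c+d*(z-c[2])/d[2]
def w2px(X,n='top'):
    p=robot.camera_params(n);K,R,t=p['camera_matrix'],p['R'],np.ravel(p['t'])
    q=K@(R@np.asarray(X)+t);return q[:2]/q[2]
def T2w(tr,P):
    x,y,a=tr;c,s=np.cos(a),np.sin(a);return np.array([x+c*P[0]-s*P[1],y+s*P[0]+c*P[1],P[2]])
def w2T(tr,X):
    x,y,a=tr;c,s=np.cos(a),np.sin(a);u,v=X[0]-x,X[1]-y;return np.array([c*u+s*v,-s*u+c*v])
E
python3 - <<'E'
from h import *
from scipy.optimize import least_squares
f=lambda u,v:(u/4+258,205+v/4)
pts=[((-.052,.160,.005),(75,416)),((-.052,-.160,.005),(745,278)),((-.012,-.146,.035),(702,200)),((.0375,-.16,.027),(703,90)),((.0375,.10,.027),(150,208))]
tr=least_squares(lambda t:np.ravel([w2px(T2w(t,P))-f(*q) for P,q in pts]),[.5,-.1,-.1],x_scale=[.1,.1,.1])
print(tr.x,tr.fun.round(1));tr=tr.x;np.save('tr.npy',tr)
B={}
for n,q,z in(('1',(624,198),.047),('2',(516,200),.047),('3',(412,233),.047),('4',(417,465),.042)):
    X=px2w(f(*q),z);print(n,X.round(4),w2T(tr,X).round(4))
X=px2w(f(88,255),.059);print('grip',X.round(4),w2T(tr,X))
# overlay in crop
a=cv2.imread('pics/top0c.png');b=cv2.imread('pics/side0.png')
def dr(P,c):
    for im,n in((a,'top'),(b,'side')):
        q=np.array([w2px(T2w(tr,p),n) for p in P]);q=(q-[258,205])*4 if n=='top' else q
        cv2.polylines(im,[q.astype(int)],True,c,1)
dr([(-.052,.16,.005),(-.052,-.16,.005),(.052,-.16,.005),(.052,.16,.005)],(0,0,255))
dr([(-.012,-.146,.035),(.038,-.146,.035),(.038,-.15,.035),(-.012,-.15,.035)],(255,0,0))
dr([(.036,-.16,.027),(.036,.16,.027),(.039,.16,.027),(.039,-.16,.027)],(0,255,0))
th=np.linspace(0,6.28,40)
for q,z in(((624,198),.047),((516,200),.047),((412,233),.047),((417,465),.042)):
    X=w2T(tr,px2w(f(*q),z))
    for zz in(z,z-.042):dr([(X[0]+.019*np.cos(t),X[1]+.019*np.sin(t),zz) for t in th],(0,200,255))
b=cv2.resize(b[210:360,220:420],(450,338),interpolation=cv2.INTER_CUBIC)
o=np.zeros((600,800,3),np.uint8);a2=cv2.resize(a,(480,360));b=cv2.resize(b,(320,240))
o[:360,:480]=a2;o[360:,480:]=b
cv2.imwrite('pics/ov.png',a);
E
```

```text
[0.57231474 0.22523052 0.24070043] [-2.7  2.5 -0.   1.2  1.3 -1.6  0.9 -0.7  0.6 -1.6]
1 [0.5899 0.12   0.047 ] [-0.008  -0.1064]
2 [0.5874 0.1681 0.047 ] [ 0.001  -0.0591]
3 [0.5709 0.2141 0.047 ] [-0.004  -0.0104]
4 [0.4689 0.2097 0.042 ] [-0.1041  0.0095]
grip [0.5543 0.3567 0.059 ] [0.01383839 0.13196635]
```

View pics/ov.png

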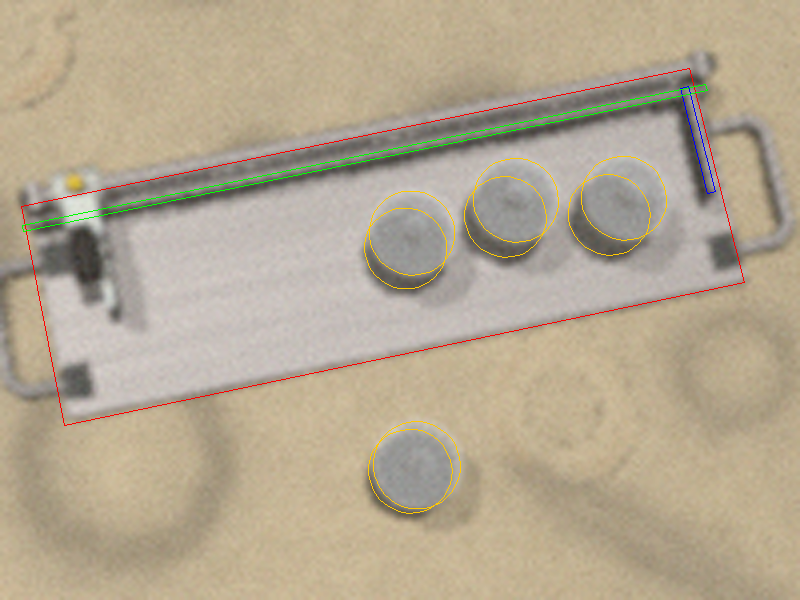

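The overlay fits: tray edges, fence and cheek match within about 2 mm, and the bottle rings sit on the bottles. Before swinging in I'll check the oven box (top view corner about (530,355), side view about (265,400)), which stands between the start pose and the tray.

```bash
python3 - <<'E'
from h import *
P=lambda n:(lambda p:p['camera_matrix']@np.c_[p['R'],np.ravel(p['t'])])(robot.camera_params(n))
for a,b in(((530,355),(262,400)),((553,340),(310,478)),((548,203),(470,322))):
    X=cv2.triangulatePoints(P('top'),P('side'),np.array(a,float),np.array(b,float));print((X[:3]/X[3]).ravel().round(3))
for z in(0,.1,.2):print(px2w((530,355),z),px2w((349,150),z),px2w((458,180),z))
tr=np.load('tr.npy')
for z,u in((.037,(403,166)),(.071,(460,165)),(0.,(349,170))):print(w2T(tr,px2w(u,z)))
s=robot.state();R=s['tcp_rot'];th=tr[2]
print('turn',-(th+np.pi/2-np.arctan2(R[1,0],R[0,0])))
E
```

```text
[ 0.423 -0.063  0.092]
[ 0.453 -0.127  0.032]
[ 0.662 -0.08   0.149]
[ 0.42162233 -0.09626915  0.        ] [0.80188955 0.23858102 0.        ] [0.74758536 0.02779353 0.        ]
[ 0.41979148 -0.05920314  0.1       ] [0.76240632 0.24249164 0.1       ] [0.71347908 0.05257539 0.1       ]
[ 0.41796062 -0.02213714  0.2       ] [0.72292308 0.24640226 0.2       ] [0.6793728  0.07735726 0.2       ]
[ 0.16066291 -0.12845439]
[ 0.13040339 -0.22135654]
[ 0.18620575 -0.03293932]
turn -1.3447423501427045
```

The rows are not in the units I measure in: shifts go in shares of 50 mm. I convert before sending: -0.025 m is -0.5.

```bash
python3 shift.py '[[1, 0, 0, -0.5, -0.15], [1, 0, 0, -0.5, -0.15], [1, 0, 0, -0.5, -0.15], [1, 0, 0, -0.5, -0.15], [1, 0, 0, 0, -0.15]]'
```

```text
refused: ROWS must be one flat list, 5 numbers to a row, no inner brackets. Nothing was moved.
```

I used the wrong layout. The manual says one flat list, 5 numbers to a row, no inner brackets; once more.

```bash
python3 shift.py '[1, 0, 0, -0.5, -0.15, 1, 0, 0, -0.5, -0.15, 1, 0, 0, -0.5, -0.15, 1, 0, 0, -0.5, -0.15, 1, 0, 0, 0, -0.15]'
python3 shift.py '[1, 0, 0, 0, -0.15, 1, 0, 0, 0, -0.15, 1, 0, 0, 0, -0.15, 1, 0, 0, 0, -0.145]'
cat >> h.py <<'E'
def rel(P):
    "tray point P (TCP goal) -> needed tool shift dx,dy,dz (+ turn)"
    tr=np.load('tr.npy');s=robot.state();R=s['tcp_rot'];d=T2w(tr,P)-s['position']
    return (R.T@d).round(4),round(np.arctan2(R[1,0],R[0,0])-tr[2]-np.pi/2,3)
E
python3 -c "
from h import *
print(rel((-.1041,.0095,.25)),robot.state()['wrist_force'])"
```

```text
clock: 0.6
position: [0.2594, -0.5147, 0.3175]
tcp_rot: [[0.341, 0.94, 0.003], [0.94, -0.341, -0.006], [-0.005, 0.005, -1.0]]
wrist_force: [0.2, -0.6, -0.6]
finger_gap: 1.0
finger_force: 0.0
clock: 1.0
position: [0.2587, -0.5132, 0.3134]
tcp_rot: [[-0.245, 0.97, -0.0], [0.97, 0.245, 0.001], [0.001, -0.0, -1.0]]
wrist_force: [-0.2, -0.3, -0.3]
finger_gap: 1.0
finger_force: 0.0
(array([0.6494, 0.3807, 0.064 ]), np.float64(0.006)) [-0.17468312 -0.27258401 -0.28844379]
```

```bash
for i in 1; do
python3 shift.py '[1, 0.8, 0.48, 0, 0, 1, 0.8, 0.48, 0, 0, 1, 0.8, 0.48, 0, 0, 1, 0.8, 0.48, 0, 0, 1, 0.8, 0.48, 0, 0]'
python3 shift.py '[1, 0.8, 0.48, 0, 0, 1, 0.8, 0.48, 0, 0, 1, 0.8, 0.48, 0, 0, 1, 0.8, 0.48, 0, 0, 1, 0.8, 0.48, 0, 0]'
python3 shift.py '[1, 0.8, 0.48, 0, 0, 1, 0.8, 0.48, 0, 0, 1, 0.8, 0.48, 0, 0, 1, 0.8, 0.48, 0, 0, 1, 0.8, 0, 0, 0]' 
python3 shift.py '[1, 0, 0, 1, 0, 1, 0, 0, 1, 0, 1, 0, 0, 0, 0]'; done | grep -E 'clock|position'
python3 -c "
from h import *
print(rel((-.1041,.0095,.012)),robot.state()['wrist_force'])
s=robot.state();np.savez('w1.npz',p=s['position'],R=s['tcp_rot'])
cv2.imwrite('pics/w1.png',robot.read_camera('wrist'))"
```

```text
clock: 1.5
position: [0.3275, -0.2887, 0.3136]
clock: 2.0
position: [0.3962, -0.0659, 0.3138]
clock: 2.5
position: [0.4432, 0.1519, 0.313]
clock: 2.8
position: [0.4358, 0.1479, 0.2072]
(array([0.0522, 0.0504, 0.1943]), np.float64(0.001)) [-1.18583532 -1.53267992 -0.18060379]
```

View pics/w1.png

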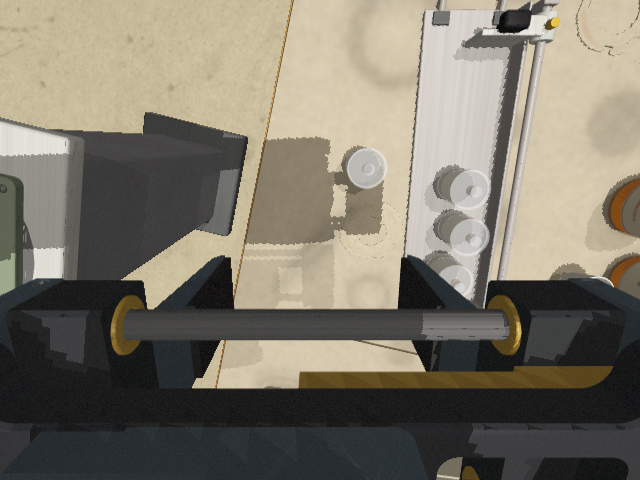

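The wrist view shows wb_4's lid centre near (366,167), the tray's front edge from (427,12) to about (407,215), and the other three knobs at (473,190), (472,238) and (457,283). I'll cross-check these.

```bash
cat >> h.py <<'E'
def wr2w(uv,z,p,R):
    c=robot.camera_params('wrist');H=c['hand_eye'];d=R@H[:3,:3]@np.linalg.inv(c['camera_matrix'])@np.array([*uv,1.]);o=R@H[:3,3]+p
    return o+d*(z-o[2])/d[2]
E
python3 -c "
from h import *
w=np.load('w1.npz');tr=np.load('tr.npy')
for n,u,z in(('4',(366,167),.058),('4wall',(365,168),.042),('3',(473,190),.063),('2',(472,238),.063),('1',(457,283),.063),('fl corner',(427,12),.005),('front edge',(408,215),.005),('front',(417,115),.005),('grip top',(515,19),.059),('fence top',(505,200),.027)):
  X=wr2w(u,z,w['p'],w['R']);print(n,X.round(4),w2T(tr,X).round(4))
"
```

```text
4 [0.4666 0.2102 0.058 ] [-0.1063  0.0107]
4wall [0.4682 0.2085 0.042 ] [-0.1051  0.0086]
3 [0.5677 0.2141 0.063 ] [-0.0072 -0.0097]
2 [0.5834 0.1704 0.063 ] [-0.0023 -0.0558]
1 [0.5857 0.1228 0.063 ] [-0.0114 -0.1027]
fl corner [0.4902 0.3637 0.005 ] [-0.0468  0.154 ]
front edge [0.5345 0.1688 0.005 ] [-0.0502 -0.0458]
front [0.5106 0.2721 0.005 ] [-0.0487  0.0602]
grip top [0.5521 0.3551 0.059 ] [0.0113 0.131 ]
fence top [0.6201 0.2115 0.027 ] [ 0.0432 -0.0247]
```

```bash
(
python3 shift.py '[0.65, 0.52, 0.5, 0, 0, 0.65, 0.52, 0.5, 0, 0, 0.65, 0, 0, 1, 0, 0.65, 0, 0, 1, 0, 0.65, 0, 0, 0, 0]'
python3 shift.py '[0.65, 0, 0, 0.8, 0, 0.65, 0, 0, 0.6, 0, 0.65, 0, 0, 0, 0]' ) | grep -E 'clock|pos|gap|force'
python3 -c "
from h import *
print(rel((-.105,.0095,.010)))"
```

```text
clock: 3.35
position: [0.4762, 0.2107, 0.1114]
wrist_force: [-0.3, 0.4, 0.6]
finger_gap: 0.649
finger_force: 0.0
clock: 3.65
position: [0.4788, 0.2116, 0.0446]
wrist_force: [-0.2, -0.5, 0.0]
finger_gap: 0.649
finger_force: 0.0
(array([ 0.0004, -0.0108,  0.0346]), np.float64(-0.001))
```

```bash
(
python3 shift.py '[0.65, 0, -0.22, 0, 0, 0.65, 0, 0, 0, 0, 0.65, 0, 0, 0.4, 0, 0.65, 0, 0, 0.28, 0, 0.65, 0, 0, 0, 0]'
python3 shift.py '[0.3, 0, 0, 0, 0, 0.3, 0, 0, 0, 0, 0.3, 0, 0, 0, 0, 0.3, 0, 0, 0, 0, 0.3, 0, 0, 0, 0]' 10 ) | grep -E 'clock|pos|gap|force'
python3 -c "
from h import *
print(rel((-.105,.0095,.010)))"
```

```text
clock: 4.15
position: [0.4674, 0.2092, 0.0107]
wrist_force: [0.6, 0.5, -0.5]
finger_gap: 0.647
finger_force: 0.0
clock: 4.65
position: [0.4681, 0.2095, 0.011]
wrist_force: [-0.0, -0.2, 6.3]
finger_gap: 0.414
finger_force: 10.0
(array([-0.    , -0.0001,  0.001 ]), np.float64(0.0))
```

```bash
(
python3 shift.py '[0.3, 0, 0, -0.6, 0, 0.3, 0, 0, -0.4, 0, 0.3, 0.36, 0.9, 0, 0, 0.3, 0.36, 0.9, 0, 0, 0.3, 0, 0, 0, 0]'
python3 shift.py '[0.3, 0, 0, 0, 0, 0.3, 0, 0, 0, 0]' ) | grep -E 'clock|pos|gap|force'
python3 -c "
from h import *
print(rel((-.015,.045,.016)))
s=robot.state();np.savez('w2.npz',p=s['position'],R=s['tcp_rot'])
cv2.imwrite('pics/t1.png',robot.read_camera('top'))"
```

```text
clock: 5.15
position: [0.5517, 0.2692, 0.0605]
wrist_force: [-1.3, -0.5, 0.1]
finger_gap: 0.414
finger_force: 10.0
clock: 5.35
position: [0.5446, 0.2648, 0.0593]
wrist_force: [-0.1, 0.2, -0.6]
finger_gap: 0.412
finger_force: 10.0
(array([0.    , 0.0026, 0.0433]), np.float64(0.0))
```

```bash
(
python3 shift.py '[0.3, 0, 0.04, 0.6, 0, 0.3, 0, 0, 0.2, 0, 0.3, 0, 0, 0, 0, 0.3, 0, 0, 0.04, 0, 0.3, 0, 0, 0, 0]'
python3 shift.py '[0.3, 0, 0, 0.03, 0, 0.3, 0, 0, 0, 0, 0.3, 0, 0, 0, 0]'  ) | grep -E 'clock|pos|gap|force'
python3 -c "
from h import *
print(rel((-.015,.045,.016)))"
```

```text
clock: 5.9
position: [0.5484, 0.2662, 0.0187]
wrist_force: [0.1, -0.0, -0.6]
finger_gap: 0.416
finger_force: 10.0
clock: 6.2
position: [0.5483, 0.2661, 0.0168]
wrist_force: [-0.0, -0.0, 0.1]
finger_gap: 0.417
finger_force: 10.0
(array([-0.0005, -0.0014,  0.0008]), np.float64(0.0))
```

```bash
(
python3 shift.py '[0.3, 0, 0, 0.02, 0, 0.3, 0, 0, 0, 0, 0.55, 0, 0, 0, 0, 0.62, 0, 0, 0, 0, 0.62, 0, 0, 0, 0]'
python3 shift.py '[0.62, 0, 0, -0.6, 0, 0.62, 0, 0, -0.8, 0, 0.62, 0, -0.8, 0, 0, 0, 0, -0.4, 0, 0, 0, 0, 0, 0, 0]'
python3 shift.py '[0, 0, 0, 0, 0, 0, 0, 0, 0, 0, 0, 0, 0, 0, 0]'  ) | grep -E 'clock|pos|gap|force'
python3 -c "
from h import *
s=robot.state();print(rel((-.06,.045,.014)));np.savez('w2.npz',p=s['position'],R=s['tcp_rot'])
a=robot.read_camera('wrist');cv2.imwrite('pics/w2.png',a)"
```

```text
clock: 6.7
position: [0.548, 0.2661, 0.0152]
wrist_force: [0.8, -0.9, 0.0]
finger_gap: 0.612
finger_force: 0.0
clock: 7.2
position: [0.4871, 0.2509, 0.0855]
wrist_force: [1.1, 0.8, -0.2]
finger_gap: 0.474
finger_force: 0.0
clock: 7.5
position: [0.4909, 0.252, 0.0852]
wrist_force: [-0.8, 0.4, 0.5]
finger_gap: 0.212
finger_force: 0.0
(array([-0.0005,  0.0127,  0.0712]), np.float64(0.0))
```

View pics/w2.png

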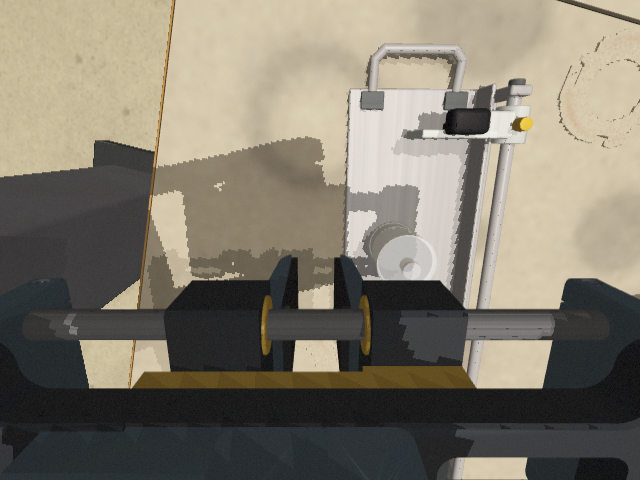

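wb_4 stands upright on the tray, knob at (409,267), well clear of the stop at about (430,134) and of the fence. Next I push each bottle back with the shut fingers.

```bash
(
python3 shift.py '[0, 0, 0, 0.6, 0, 0, 0, 0, 0.6, 0, 0, 0, 0, 0.24, 0, 0, 0, 0, 0, 0, 0, 0, 0, 0, 0]'
python3 shift.py '[0, 0, 0.3, 0, 0, 0, 0, 0.2, 0, 0, 0, 0, 0.2, 0, 0, 0, 0, 0.2, 0, 0, 0, 0, 0, 0, 0]' ) | grep -E 'clock|pos|gap|force'
python3 -c "
from h import *
print(rel((-.0155,.045,.012)))"
```

```text
clock: 8.05
position: [0.4906, 0.2521, 0.0139]
wrist_force: [-0.3, 0.2, 0.7]
finger_gap: 0.007
finger_force: 0.0
clock: 8.55
position: [0.5353, 0.263, 0.0138]
wrist_force: [-0.8, 0.3, 0.1]
finger_gap: 0.009
finger_force: 0.0
(array([-0.0005,  0.0114,  0.0019]), np.float64(-0.0))
```

```bash
(
python3 shift.py '[0, 0, 0.08, 0, 0, 0, 0, 0.08, 0, 0, 0, 0, 0, 0, 0]'
python3 shift.py '[0, 0, 0.06, 0, 0, 0, 0, 0, 0, 0]'
python3 shift.py '[0, 0, 0.04, 0, 0, 0, 0, 0, 0, 0]'
python3 shift.py '[0, 0, 0.02, 0, 0, 0, 0, 0, 0, 0]' ) | grep -E 'pos|wrist'
python3 -c "
from h import *
print(rel((-.0155,.045,.012)))"
```

```text
position: [0.5416, 0.2645, 0.0134]
wrist_force: [-0.9, -1.0, -0.9]
position: [0.5444, 0.2652, 0.0134]
wrist_force: [-0.3, 0.4, -0.1]
position: [0.5463, 0.2657, 0.0135]
wrist_force: [-0.3, -0.7, -0.3]
position: [0.5472, 0.2659, 0.0134]
wrist_force: [-0.6, 0.4, -0.3]
(array([-0.0004, -0.0008,  0.0014]), np.float64(0.0))
```

```bash
(
python3 shift.py '[0, 0, 0.02, 0, 0, 0, 0, 0, 0, 0]'
python3 shift.py '[0, 0, 0.02, 0, 0, 0, 0, 0, 0, 0]'
python3 shift.py '[0, 0, 0.02, 0, 0, 0, 0, 0, 0, 0]' ) | grep -E 'pos|wrist'
python3 -c "
from h import *
print(rel((-.0155,.045,.012)))"
```

```text
position: [0.5482, 0.2661, 0.0134]
wrist_force: [-0.0, -0.1, 0.6]
position: [0.5492, 0.2664, 0.0134]
wrist_force: [-0.1, 0.1, 0.2]
position: [0.55, 0.2665, 0.0134]
wrist_force: [-0.5, 0.3, -0.3]
(array([-0.0004, -0.0036,  0.0014]), np.float64(0.0))
```

```bash
(
python3 shift.py '[0, 0, 0.02, 0, 0, 0, 0, 0, 0, 0]'
python3 shift.py '[0, 0, 0.02, 0, 0, 0, 0, 0, 0, 0]'
python3 shift.py '[0, 0, 0.02, 0, 0, 0, 0, 0, 0, 0]' ) | grep -E 'pos|wrist'
python3 -c "
from h import *
print(rel((-.0155,.045,.012)))
s=robot.state();np.savez('w3.npz',p=s['position'],R=s['tcp_rot'])
a=robot.read_camera('top')[205:355,258:458];b=robot.read_camera('side')[220:370,240:440]
cv2.imwrite('pics/t3.png',np.hstack([cv2.resize(x,(400,300),interpolation=cv2.INTER_CUBIC) for x in (a,b)]))"
```

```text
position: [0.5502, 0.2665, 0.0134]
wrist_force: [-2.9, -2.2, 3.5]
position: [0.5503, 0.2665, 0.0134]
wrist_force: [-6.5, -1.0, 5.4]
position: [0.5503, 0.2665, 0.0134]
wrist_force: [-7.8, -1.2, 5.9]
(array([-0.0003, -0.004 ,  0.0014]), np.float64(0.0))
```

View pics/t3.png

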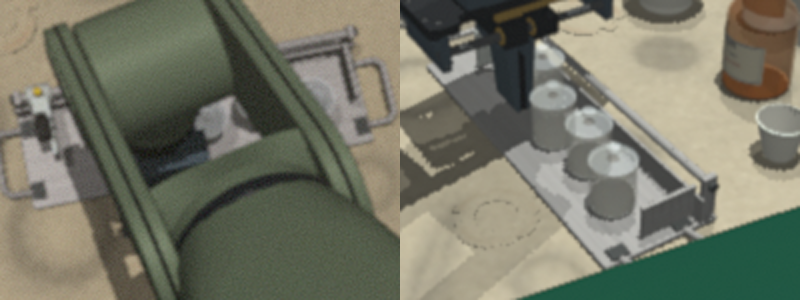

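The picture shows wb_4 upright against the fence behind the fingers, with wb_3, wb_2 and wb_1 still forward. The force rose to 8 N, so wb_4 is on the fence with TCP tray x at -0.0115. Next is wb_3, then wb_2 and wb_1.

```bash
(
python3 shift.py '[0, 0, -0.6, 0, 0, 0, 0, -0.52, 0, 0, 0, -0.54, 0, 0, 0, 0, -0.54, 0, 0, 0, 0, 0, 0, 0, 0]'
python3 shift.py '[0, 0, 0.3, 0, 0, 0, 0, 0.2, 0, 0, 0, 0, 0.16, 0, 0, 0, 0, 0.16, 0, 0, 0, 0, 0.06, 0, 0]'
python3 shift.py '[0, 0, 0.06, 0, 0, 0, 0, 0.06, 0, 0, 0, 0, 0.04, 0, 0, 0, 0, 0, 0, 0]'
python3 shift.py '[0, 0, 0.02, 0, 0, 0, 0, 0, 0, 0]' ) | grep -E 'pos|wrist'
python3 -c "
from h import *
print(rel((-.0115,-.0095,.012)))"
```

```text
position: [0.5126, 0.1995, 0.0137]
wrist_force: [-1.1, 0.9, 0.4]
position: [0.555, 0.2125, 0.0133]
wrist_force: [0.0, -0.1, 1.1]
position: [0.5621, 0.2139, 0.0134]
wrist_force: [-0.3, 0.8, 0.3]
position: [0.5625, 0.214, 0.0134]
wrist_force: [-1.2, 0.1, 1.0]
(array([-0.0009,  0.0007,  0.0014]), np.float64(0.0))
```

```bash
(
python3 shift.py '[0, 0, 0.02, 0, 0, 0, 0, 0, 0, 0]'
python3 shift.py '[0, 0, 0.02, 0, 0, 0, 0, 0, 0, 0]'
python3 shift.py '[0, 0, 0.02, 0, 0, 0, 0, 0, 0, 0]' ) | grep -E 'pos|wrist'
python3 -c "
from h import *
print(rel((-.0115,-.0095,.012)))"
```

```text
position: [0.5627, 0.214, 0.0134]
wrist_force: [-5.0, -1.6, 3.5]
position: [0.5628, 0.214, 0.0134]
wrist_force: [-7.1, -2.6, 5.3]
position: [0.5628, 0.214, 0.0134]
wrist_force: [-9.4, -1.5, 7.6]
(array([-0.0009,  0.0004,  0.0014]), np.float64(0.0))
```

```bash
(
python3 shift.py '[0, 0, -0.6, 0, 0, 0, 0, -0.52, 0, 0, 0, -0.48, 0, 0, 0, 0, -0.48, 0, 0, 0, 0, 0, 0, 0, 0]'
python3 shift.py '[0, 0, 0.3, 0, 0, 0, 0, 0.2, 0, 0, 0, 0, 0.16, 0, 0, 0, 0, 0.16, 0, 0, 0, 0, 0.06, 0, 0]'
python3 shift.py '[0, 0, 0.06, 0, 0, 0, 0, 0.06, 0, 0, 0, 0, 0.04, 0, 0, 0, 0, 0, 0, 0]'
python3 shift.py '[0, 0, 0.04, 0, 0, 0, 0, 0, 0, 0]'
python3 shift.py '[0, 0, 0.02, 0, 0, 0, 0, 0, 0, 0]'
python3 shift.py '[0, 0, 0.02, 0, 0, 0, 0, 0, 0, 0]' ) | grep -E 'pos|wrist'
python3 -c "
from h import *
print(rel((-.0115,-.0575,.012)))"
```

```text
position: [0.5243, 0.1532, 0.0137]
wrist_force: [0.4, 0.2, 0.1]
position: [0.5664, 0.1659, 0.0133]
wrist_force: [-0.2, 0.1, 0.1]
position: [0.5735, 0.1673, 0.0134]
wrist_force: [0.0, -0.7, -0.4]
position: [0.5739, 0.1674, 0.0134]
wrist_force: [-5.0, -1.1, 3.5]
position: [0.5739, 0.1674, 0.0134]
wrist_force: [-7.4, -2.5, 5.0]
position: [0.574, 0.1674, 0.0134]
wrist_force: [-8.7, -2.0, 7.2]
(array([-0.0009,  0.0007,  0.0014]), np.float64(0.0))
```

```bash
(
python3 shift.py '[0, 0, -0.6, 0, 0, 0, 0, -0.52, 0, 0, 0, -0.48, 0, 0, 0, 0, -0.48, 0, 0, 0, 0, 0, 0, 0, 0]'
python3 shift.py '[0, 0, 0.3, 0, 0, 0, 0, 0.2, 0, 0, 0, 0, 0.16, 0, 0, 0, 0, 0.16, 0, 0, 0, 0, 0.06, 0, 0]'
python3 shift.py '[0, 0, 0.06, 0, 0, 0, 0, 0.06, 0, 0, 0, 0, 0.04, 0, 0, 0, 0, 0, 0, 0]'
python3 shift.py '[0, 0, 0.04, 0, 0, 0, 0, 0, 0, 0]'
python3 shift.py '[0, 0, 0.02, 0, 0, 0, 0, 0, 0, 0]'
python3 shift.py '[0, 0, 0.02, 0, 0, 0, 0, 0, 0, 0]' ) | grep -E 'pos|wrist'
python3 -c "
from h import *
print(rel((-.0115,-.1045,.012)))"
```

```text
position: [0.5357, 0.1065, 0.0138]
wrist_force: [0.1, 0.5, 0.5]
position: [0.5779, 0.1193, 0.0133]
wrist_force: [-1.1, 0.0, -0.7]
position: [0.5847, 0.1206, 0.0134]
wrist_force: [-0.7, -0.6, 0.4]
position: [0.585, 0.1207, 0.0134]
wrist_force: [-4.9, -1.3, 4.1]
position: [0.585, 0.1207, 0.0134]
wrist_force: [-6.9, -1.8, 4.7]
position: [0.585, 0.1207, 0.0134]
wrist_force: [-8.6, -2.4, 6.7]
(array([0.    , 0.0011, 0.0014]), np.float64(0.0))
```

All four are on the fence: contacts are collinear, with the tray angle refined to 0.234. Next I go around to the left of the end stop.

```bash
python3 -c "
import numpy as np
tr=np.load('tr.npy');tr[2]=.2337;np.save('tr.npy',tr)"; (
python3 shift.py '[0, 0, -0.6, 0, 0, 0, 0, -0.52, 0, 0, 0, 0, 0, -0.8, 0, 0, 0, 0, -0.8, 0, 0, 0, 0, 0, 0]'
python3 shift.py '[0, 0.9, 0, 0, 0, 0, 0.9, 0, 0, 0, 0, 0.9, 0, 0, 0, 0, 0.9, 0, 0, 0, 0, 0.9, 0.4, 0, 0]'
python3 shift.py '[0, 0.9, 0.5, 0, 0, 0, 0, 0.5, 0, 0, 0, 0, 0, 0, 0, 0, 0, 0, 0, 0, 0, 0, 0, 0, 0]' ) | grep -E 'clock|pos|wrist'
python3 -c "
from h import *
print(rel((.014,.168,.022)));tr=np.load('tr.npy')
s=robot.state();np.savez('w4.npz',p=s['position'],R=s['tcp_rot'])
a=robot.read_camera('top')[205:355,258:458];b=robot.read_camera('side')[205:355,230:430]
cv2.imwrite('pics/t4.png',np.vstack([np.hstack([cv2.resize(x,(400,300),interpolation=cv2.INTER_CUBIC) for x in (a,b)])]))"
```

```text
clock: 17.45
position: [0.5385, 0.109, 0.0989]
wrist_force: [-0.3, 0.0, 0.0]
clock: 17.95
position: [0.4978, 0.3325, 0.0929]
wrist_force: [1.0, 0.6, 0.4]
clock: 18.45
position: [0.5367, 0.3847, 0.0928]
wrist_force: [-0.7, -0.2, 0.0]
(array([0.0046, 0.0119, 0.0708]), np.float64(0.007))
```

View pics/t4.png

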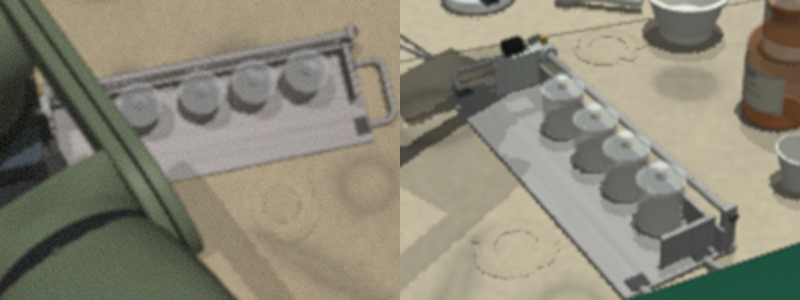

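All four stand upright in a line on the fence. Next I lower behind the stop and push it.

```bash
(
python3 shift.py '[0, 0.12, 0.24, 0, 0.007, 0, 0, 0, 0, 0, 0, 0, 0, 0.7, 0, 0, 0, 0, 0.7, 0, 0, 0, 0, 0, 0]'
python3 shift.py '[0, -0.2, 0, 0, 0, 0, -0.2, 0, 0, 0, 0, -0.2, 0, 0, 0, 0, 0, 0, 0, 0]' ) | grep -E 'clock|pos|wrist'
python3 -c "
from h import *
print(rel((.014,.168,.022)))"
```

```text
clock: 19.05
position: [0.5439, 0.3914, 0.0188]
wrist_force: [-0.5, -0.6, 0.3]
clock: 19.45
position: [0.556, 0.3639, 0.0252]
wrist_force: [-0.9, -0.3, 0.0]
(array([ 0.0293, -0.0022,  0.0032]), np.float64(-0.001))
```

```bash
(
python3 shift.py '[0, -0.16, 0, 0, 0, 0, -0.2, 0, 0, 0, 0, -0.2, 0, 0, 0, 0, -0.2, 0, 0, 0, 0, -0.2, 0, 0, 0]'
python3 shift.py '[0, -0.16, 0, 0, 0, 0, -0.16, 0, 0, 0, 0, -0.16, 0, 0, 0, 0, -0.16, 0, 0, 0, 0, 0, 0, 0, 0]' ) | grep -E 'clock|pos|wrist'
python3 -c "
from h import *
print(rel((.014,.027,.022)))"
```

```text
clock: 19.95
position: [0.5662, 0.3178, 0.0235]
wrist_force: [-0.2, 1.7, 1.3]
clock: 20.45
position: [0.5731, 0.2857, 0.0231]
wrist_force: [-0.1, -0.3, 1.0]
(array([-0.0317, -0.0007,  0.0012]), np.float64(-0.0))
```

```bash
(
python3 shift.py '[0, -0.1, 0, 0, 0, 0, -0.1, 0, 0, 0, 0, -0.1, 0, 0, 0, 0, -0.1, 0, 0, 0, 0, 0, 0, 0, 0]'
python3 shift.py '[0, -0.08, 0, 0, 0, 0, -0.06, 0, 0, 0, 0, 0, 0, 0, 0]' ) | grep -E 'clock|pos|wrist'
python3 -c "
from h import *
print(rel((.014,.027,.022)))
a=robot.read_camera('top')[205:355,258:458];b=robot.read_camera('side')[205:355,230:430]
cv2.imwrite('pics/t5.png',np.vstack([np.hstack([cv2.resize(x,(400,300),interpolation=cv2.INTER_CUBIC) for x in (a,b)])]))"
```

```text
clock: 20.95
position: [0.5776, 0.2668, 0.0231]
wrist_force: [-0.4, -0.6, -0.1]
clock: 21.25
position: [0.5786, 0.2637, 0.0233]
wrist_force: [-4.4, 10.8, -1.8]
(array([-0.009 , -0.001 ,  0.0013]), np.float64(-0.002))
```

View pics/t5.png

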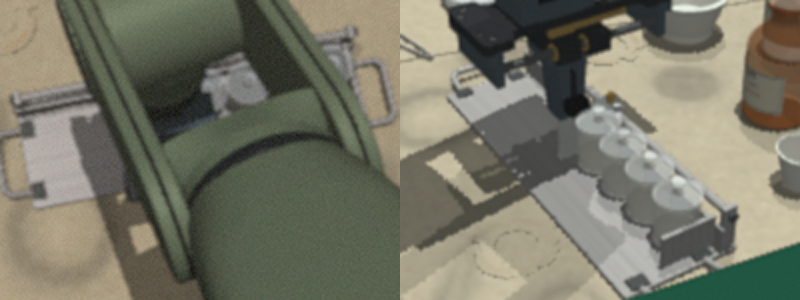

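The row looks straight and closed. The fingers meet the stop's thumb grip, so the TCP at y of about 0.036 matches the expected tight position. I'll press slightly more, then back off and check.

```bash
(
python3 shift.py '[0, -0.02, 0, 0, 0, 0, 0, 0, 0, 0, 0, 0, 0, 0, 0]'
python3 shift.py '[0, 0.2, 0, 0, 0, 0, 0.6, 0, 0, 0, 0, 0, 0, -0.8, 0, 0, 0, 0, -0.8, 0, 0, 0, 0, -0.4, 0]'
python3 shift.py '[0, 0, -0.8, -0.6, 0, 0, 0, -0.9, 0, 0, 0, 0, -0.9, 0, 0, 0, 0.4, -0.9, 0, 0, 0, 0.8, 0, 0, 0]'
python3 shift.py '[0, 0.9, 0, 0, 0, 0, 0.9, 0, 0, 0, 0, 0.9, 0, 0, 0, 0, 0, 0, 0, 0]' ) | grep -E 'clock|pos|wrist'
python3 -c "
from h import *
a=robot.read_camera('top')[205:355,258:458]
cv2.imwrite('pics/t6.png',cv2.resize(a,None,fx=4,fy=4,interpolation=cv2.INTER_CUBIC))"
```

```text
clock: 21.65
position: [0.5786, 0.2637, 0.0233]
wrist_force: [-3.5, 13.1, -2.2]
clock: 22.15
position: [0.5724, 0.2993, 0.1272]
wrist_force: [0.9, 0.0, -0.4]
clock: 22.65
position: [0.3801, 0.3113, 0.1525]
wrist_force: [1.8, 1.0, 0.4]
clock: 23.05
position: [0.3547, 0.4526, 0.1534]
wrist_force: [0.5, -1.0, -0.0]
```

View pics/t6.png

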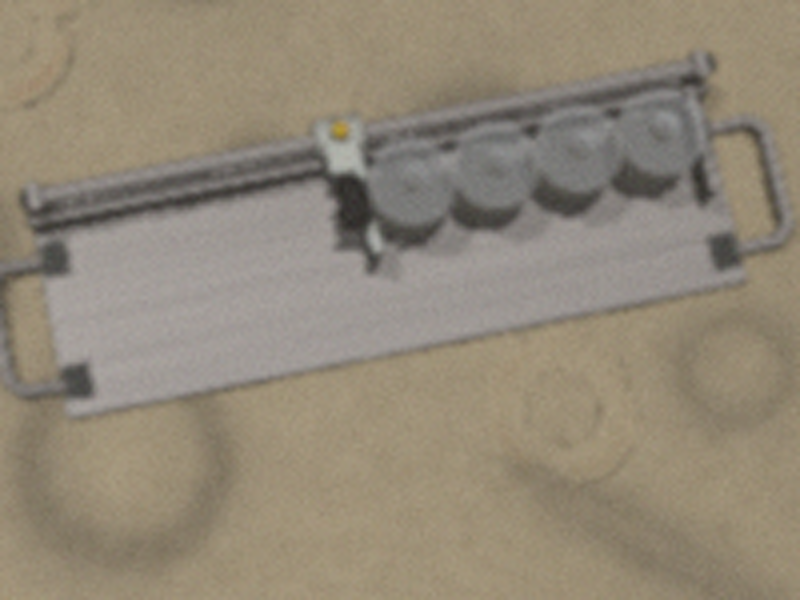

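The row looks tight and straight: lids at (410,185), (494,170), (578,150) and (660,132), about 85 px apart, which is 38 mm. I'll check straightness numerically.

```bash
python3 - <<'E'
from h import *
a=np.mean([cv2.cvtColor(robot.read_camera('top'),cv2.COLOR_BGR2GRAY) for _ in range(10)],0).astype(np.float32)
a=cv2.resize(a[205:355,258:458],None,fx=4,fy=4,interpolation=cv2.INTER_CUBIC)
C=[(410,185),(494,170),(578,150),(660,132)];tr=np.load('tr.npy')
for k in (1,2):
    x0,y0=C[k];T=a[y0-36:y0+42,x0-38:x0+38];P=[]
    for x,y in C:
        r=cv2.matchTemplate(a[y-52:y+58,x-54:x+54],T,cv2.TM_CCOEFF_NORMED);i=np.unravel_index(r.argmax(),r.shape)
        P.append((x+i[1]-16,y+i[0]-16))
    W=[px2w((258+p[0]/4,205+p[1]/4),.047) for p in P]
    print(P,[w2T(tr,w).round(4).tolist() for w in W],[round(float(np.hypot(*(W[j+1]-W[j])[:2])),4) for j in range(3)])
E
```

```text
[(np.int64(413), np.int64(186)), (np.int64(494), np.int64(170)), (np.int64(576), np.int64(153)), (np.int64(656), np.int64(137))] [[0.0168, -0.0154], [0.0167, -0.0525], [0.0169, -0.0901], [0.0169, -0.1269]] [0.037, 0.0377, 0.0368]
[(np.int64(414), np.int64(183)), (np.int64(496), np.int64(167)), (np.int64(578), np.int64(150)), (np.int64(659), np.int64(134))] [[0.018, -0.0162], [0.0178, -0.0536], [0.0181, -0.0913], [0.018, -0.1286]] [0.0375, 0.0377, 0.0372]
```

```bash
python3 -c "
from rig import robot
print(robot.finish_job())"
```

```text
the job is handed in; nothing more can be done
None
```

The job is handed in: all four weighing bottles stand upright on the tray in one straight row against the back fence (in line to about 0.3 mm by the top camera), with the end stop pushed up firmly against them and the robot clear; I kept clear of the beaker, crucible and petri dish but didn't re-measure them.

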